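# Seat a gusseted bracket in the fit-up corner

## Task

Push the steel bracket that has the two triangular gussets along the welding table until the toe edge of its foot is flush against the long grey fence and its left end is up against the stop block at the fence's left end, so that it sits square and tight in the corner ready for tacking. Only push it with the fingertips, with its foot staying flat on the table: never lift or tip it. Leave the plain bracket without gussets and all the other things on the table where they are, and finish with the robot clear.

Things in the scene. Friction and masses are not known exactly. Their poses are not given: they have to be found in the camera images.
- bracket: The bracket to push: bare steel, about 0.6 kg, foot 70 (x) by 100 (y) by 8 mm; upright plate 8 mm thick on the foot's -x edge, 60 high; at each end a 6 mm triangular gusset, 60 high at the upright, 14 at the toe. Flat back wall at x = -35 mm, end faces at y = -50 and 50, toe edge at x = 35. Origin: centre of underside. At first x points roughly at the fence. Slides easily, at about 2 N.
- toe_left (a point): The bracket's left toe corner, at table level: bracket frame (35, 50, 0) mm. Belongs in the inside corner of the fixture.
- toe_right (a point): The bracket's right toe corner, at table level: bracket frame (35, -50, 0) mm.
- jig: Fixture bolted to the table: grey steel bars 30 mm high, bolt heads to 38. Fence 40 thick, working face x = 0, from y = 0 to -520 mm; stop block 40 thick at its left end, working face y = 0, from x = 0 to -50 mm. Origin: inside corner of the two faces at table level; x points away from the robot into the fence, y left into the stop. The bracket belongs at x < 0, y < 0. Place and yaw vary.
- cleat: Bystander: a plain steel angle bracket of the same size and shape as the other (foot 70 x 100 x 8 mm, upright 60 mm high on its -x edge) but without gussets. Origin: centre of the foot's underside. It and the gusseted bracket may stand in either order, left or right, in front of the fence.
- tube: Bystander: offcut of square steel tube, 40 x 40 mm, standing 60 mm high. Origin: centre of its underside.
- hammer: Bystander: hammer lying on the table. Origin: under its middle, x along the handle to the head.
- brush: Bystander: brush lying on the table. Origin: under its middle, x along the handle to the bristles.
- can: Bystander: short copper-coloured tin, 66 mm diameter, 60 mm high, standing right of the brackets. Origin: centre of its underside.
- magnet: Bystander: grey welding square, 80 mm wide along y, 20 mm thick, 60 mm high, standing towards the robot on the left. Origin: centre of its underside.
- nut: Bystander: large steel hexagon nut, 42 mm across its corners, 19 mm high, lying on the left, near the flat bar. Origin: centre of its underside.
- flatbar: Bystander: offcut of flat steel bar 120 (x) by 40 by 10 mm, lying left of the stop block. Origin: centre of its underside.
Things that resemble listed ones, but are neither listed nor needed, are in the scene too. What is shaped like the bracket but pink or yellow is not meant.

How it is judged (in metres and radians):
At the end, for the whole second after the job is handed in: Both toe corners of the gusseted bracket are within 3 mm of the fence's face, its left toe corner is within 3 mm of the stop's face, and it stands flat on the table at rest (x of toe_left in the frame of jig between -0.003 and 0.004 m and x of toe_right in the frame of jig between -0.003 and 0.004 m and y of toe_left in the frame of jig between -0.003 and 0.004 m and height (world z) of bracket below 0.004 m and angle between bracket's own z axis and vertical below 0.04 rad and linear speed of bracket below 0.01 m/s); the robot touches nothing.
It fails at once if the gusseted bracket is lifted more than 10 mm off the table (height (world z) of bracket above 0.01 m).
It fails at once if the gusseted bracket is tipped by more than 0.2 rad (angle between bracket's own z axis and vertical above 0.2 rad).
It fails at once if the plain bracket or another bystander is moved by more than 15 mm (distance of any of cleat, tube, hammer, brush, can, magnet, nut, flatbar from where it was at the start of the episode above 0.015 m).
It fails at once if a bystander is tipped over or picked up (angle between any of cleat, tube, can, magnet, nut, flatbar's own z axis and vertical above 0.3 rad).
It also fails if it takes over 72 s, if anything falls off the work surface, if the arm or the gripper's body presses on something with over 40 N, if the wrist force passes 120 N, or if a joint passes its speed limit or range.

## Robot

A 7-joint arm with a two-finger parallel gripper is mounted at the origin on the work surface. World frame = base frame: x ahead of the robot, y to its left, z up, the work surface at z = 0. Lengths are in m, angles in degrees, forces in N, time in s.
With the tool pointing down it reaches from about 0.425 to 0.875 m from the base axis. Payload 4.7 kg.
Tool frame: the origin (TCP) lies between the finger pads; the fingertips stand 8 mm ahead of it and the grasp point (between the pads) lies 11 mm behind it; z points along the fingers, y is the line along which they close (so a half turn about z gives the same grasp; the last joint's range is limited). The gripper opens to 87 mm and grips with 3 to 60 N. Pads are 19 mm wide; open, the fingers measure 117 mm over their backs; the gripper's body (75 mm by 190 mm) begins 51 mm behind the grasp point.
Start: joints at [-63.65, 18.392, -4.016, 83.108, 1.295, 78.541, -3.26], TCP at [0.28, 0.586, 0.231] pointing down, gripper open.
Joint ranges: [-163.93, 163.93], [-17.29, 119.83], [-79.2, 71.16], [3.27, 140.29], [-89.18, 269.18], [5.43, 117.66], [-154.24, 154.24]. Speed limits (degrees/s): [147.25, 147.25, 180, 180, 180, 180, 180].

## Interface

Orientations are given as [roll, pitch, yaw] about the fixed x, y, z axes, in that order (R = Rz(yaw) Ry(pitch) Rx(roll)).
In Python, from cell import env, viewer gives the robot as it stands. The module is installed in compiled form; this text tells all that it offers.
- The arm moves only by the tool arm_command, never from a script. Its argument "series" is a list of rows, each a list of 2 entries, a list of its own where there are three numbers: the shift along the tool's x, y, z in mm, then the turn about the tool's z in rad. A call has exactly 5 rows; each row is the pose to reach, as a shift and turn from the pose commanded when the call began, along the tool's axes at that moment; what a row does not reach only later rows make up. A row lasts 1/10 s, in which the tool goes at most 50 mm and 8.59 degrees, less where a joint would pass 70% of its speed; a pose out of reach is approached as far as the arm can. A call with a gripper value outside its range is refused whole. "grip" is the gripper command: -1 is fully open, 1 is shut, values between are in proportion, set as the call begins (left out, the last holds). The fingers move at their own pace and stop on an object; "grip_force" is the grip in N (left out, the last holds). Time passes only in rows, so rows that repeat a pose let the fingers close, or fill a call up. It gives the time, the measured TCP pose, the force, the opening and the grip force at its end, in the units of the state.
- env.get_obs(): the state, without advancing time (a new reading comes with each control period).
- viewer.read_camera(name): name is "scene" or "side" or "wrist"; returns (picture, depth): 384x512x3 uint8, blue, green, red; 384x512 float32, m along the optical axis (not along the pixel's ray), 0 where there is no reading.
- viewer.calibration(name): a dict with "K" (3x3 intrinsics, pixels), "T" (4x4, takes a point from camera to world coordinates); the wrist camera has in their place "hand_eye" (4x4, takes a point from camera to tool coordinates, whose origin is the TCP and whose axes are the flange's). Camera axes: x right, y up, looking along -z (the intrinsics and any distortion apply to the point x, -y, -z); pixel columns grow to the right and rows downward; lengths in m; the calibration is good to about 2 mm. A picture is of the moment at which its call begins: read the wrist's pose just before it. calibration takes no time and is no camera call.
- env.sign_off(): hands the job in; it is judged then, once.
The state is a dict: "time_s": time; "qpos": joint angles; "joint_velocities": joint speeds; "effort": joint torques, N m; "tool_pos": TCP position; "tool_rot": TCP orientation; "force": force on the tool from outside, world axes, zero at the start; "wrist_torque": the same for the moment, N m; "grip_width": finger opening in m; "grasp_force": force on a finger pad.
Only numpy, scipy, OpenCV 4.12 (cv2) and the standard library are available. Lean on these libraries where they do the work, as an engineer would, in place of code of your own. Each camera call takes 0.05 s, during which the arm holds its last target. There are 200 camera calls.

## Working session

There is one attempt and no reset: what is moved stays moved. The work goes in short steps, Python scripts to look and compute and a tool call to move; the robot and the scene stay as the last step left them, time stands still between calls to the robot, and variables do not carry over. Pictures are saved under pics/ and viewed, at most 10 in all, crops included, and the job is handed in when it is done.

Besides the shell and the picture viewer there is one more tool, called after "Emit:" as name(argument=value, ...), one argument or row to a line, values as JSON. arm_command: Moves the arm, as the interface text tells. Its arguments: {"type":"object","properties":{"series":{"type":"array"},"grip":{"type":"number"},"grip_force":{"type":"number"}},"required":["series"]}

```bash
mkdir -p pics; ls; python3 - <<'E'
from cell import env, viewer
import cv2,numpy as np
print(env.get_obs())
for n in ("scene","side"):
    p,d=viewer.read_camera(n); cv2.imwrite(f"pics/{n}0.png",p); np.save(f"pics/{n}0.npy",d)
    print(n,viewer.calibration(n))
print(viewer.calibration("wrist"))
E
```

```text
pics
{'time_s': 0.0, 'qpos': array([-63.65185002,  18.43929744,  -4.01714967,  83.17522648,
         1.29764701,  78.54195684,  -3.26036828]), 'joint_velocities': array([ 0.01403972, -0.03437934,  0.02874497,  0.01318636,  0.1016771 ,
        0.15022757,  0.01422912]), 'effort': array([-3.58763518e-04, -4.91280019e+01, -4.03902009e-01, -3.12525094e+01,
       -6.38051704e-02,  4.36093309e-02,  1.63722525e-04]), 'tool_pos': array([0.28005267, 0.58596698, 0.22945621]), 'tool_rot': array([-1.79888920e+02,  7.92139187e-03,  1.54463310e+02]), 'force': array([-0.36570902, -0.58145225,  0.44122555]), 'wrist_torque': array([0.00065391, 0.01003368, 0.02283546]), 'grasp_force': 0.0, 'grip_width': 0.08686332819108424}
scene {'K': array([[456.90718797,   0.        , 258.63999713],
       [  0.        , 456.90718797, 183.68004683],
       [  0.        ,   0.        ,   1.        ]]), 'T': array([[-0.63672829, -0.6081259 ,  0.47408858,  1.04518663],
       [ 0.77090833, -0.51532558,  0.37435264,  0.47297646],
       [ 0.01665643,  0.60383975,  0.79693169,  1.04462937],
       [ 0.        ,  0.    
[... 266 characters left out ...]

       [-0.68675645, -0.38229636,  0.61823545,  1.04151675],
       [ 0.02429304,  0.83797782,  0.54516329,  0.94501307],
       [ 0.        ,  0.        ,  0.        ,  1.        ]])}
{'K': array([[342.13183898,   0.        , 255.74676248],
       [  0.        , 342.13183898, 192.87365936],
       [  0.        ,   0.        ,   1.        ]]), 'hand_eye': array([[ 1.66957264e-04,  9.68017914e-01,  2.50881026e-01,
         6.77483691e-02],
       [ 9.99999978e-01, -1.29783592e-04, -1.64717190e-04,
         3.02161399e-04],
       [-1.26888949e-04,  2.50881048e-01, -9.68017915e-01,
        -1.55154503e-01],
       [ 0.00000000e+00,  0.00000000e+00,  0.00000000e+00,
         1.00000000e+00]])}
```

View pics/scene0.png

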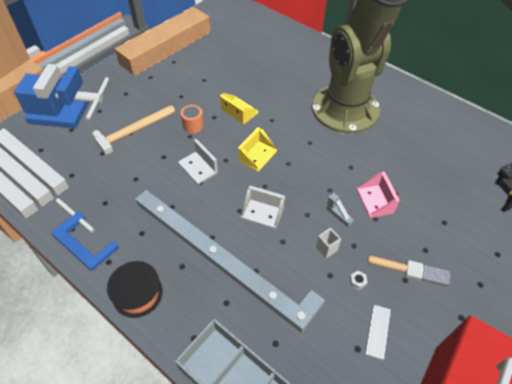

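View pics/side0.png

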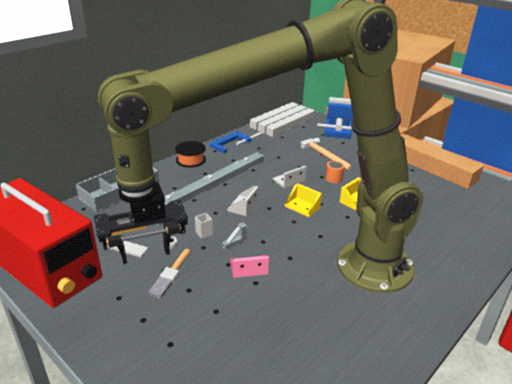

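The scene shows two grey brackets. One at about (200,163) is plain. The other, at about (263,207), has gussets on both ends and fits the description. The yellow (257,150) and pink (380,195) shapes are decoys. The fence runs from (145,197) to (305,315), with the stop at (312,305). I'll confirm this in a crop and measure.

```bash
cat > h.py <<'E'
from cell import env, viewer
import cv2,numpy as np
from scipy.spatial.transform import Rotation as R
def camT(n):
    c=viewer.calibration(n)
    if n!="wrist": return c["K"],c["T"]
    o=env.get_obs(); T=np.eye(4); T[:3,:3]=R.from_euler("xyz",o["tool_rot"],degrees=True).as_matrix(); T[:3,3]=o["tool_pos"]
    return c["K"],T@c["hand_eye"]
def cloud(K,T,d):
    v,u=np.mgrid[:384,:512]; P=np.dstack([(u-K[0,2])/K[0,0]*d,-(v-K[1,2])/K[1,1]*d,-d])
    return P@T[:3,:3].T+T[:3,3]
def ray(K,T,uv,z):
    uv=np.atleast_2d(np.float64(uv)); r=np.c_[(uv[:,0]-K[0,2])/K[0,0],-(uv[:,1]-K[1,2])/K[1,1],-np.ones(len(uv))]@T[:3,:3].T
    return T[:3,3]+r*((z-T[2,3])/r[:,2])[:,None]
E
python3 - <<'E'
from h import *
p=cv2.imread("pics/scene0.png"); d=np.load("pics/scene0.npy"); K,T=camT("scene")
cv2.imwrite("pics/crop0.png",cv2.resize(p[100:340,110:350],None,fx=2.5,fy=2.5,interpolation=cv2.INTER_CUBIC))
P=cloud(K,T,d); Z=P[...,2]
print("table z",np.median(Z[(Z>-.03)&(Z<.03)&(d>0)]))
m=((Z>.012)&(Z<.12)&(d>0)&(P[...,0]>.2)&(P[...,0]<1)&(abs(P[...,1])<.6)).astype(np.uint8)
n,l,s,c=cv2.connectedComponentsWithStats(m)
for i in range(1,n):
    if s[i,4]<60: continue
    q=P[l==i]; r=cv2.minAreaRect(np.float32(q[:,:2]*1000))
    print(c[i].round(),s[i,4],"zmax",np.percentile(q[:,2],98).round(3),"rect",np.round(r[0]),np.round(r[1]),round(r[2],1))
E
```

```text
table z -9.402502874178431e-06
[93. 99.] 342 zmax 0.1 rect [ 556. -575.] [169.  60.] 29.9
[235. 107.] 462 zmax 0.062 rect [ 240. -256.] [104.  68.] 87.9
[ 68. 100.] 67 zmax 0.119 rect [ 610. -592.] [36. 15.] 1.0
[128. 128.] 751 zmax 0.029 rect [ 502. -449.] [ 90. 260.] 77.6
[191. 117.] 478 zmax 0.064 rect [ 383. -322.] [67. 65.] 64.9
[253. 145.] 544 zmax 0.062 rect [345. -90.] [107.  71.] 4.7
[205. 154.] 290 zmax 0.062 rect [ 464. -188.] [105.  12.] 78.8
[ 41. 170.] 897 zmax 0.044 rect [ 800. -508.] [ 41. 184.] 0.0
[ 26. 180.] 936 zmax 0.044 rect [ 850. -508.] [183.  41.] 89.9
[ 15. 196.] 712 zmax 0.044 rect [ 899. -496.] [159.  41.] 89.5
[383. 192.] 633 zmax 0.062 rect [258. 269.] [104.  72.] 53.0
[264. 199.] 596 zmax 0.062 rect [494.  52.] [ 71. 101.] 19.6
[234. 265.] 4058 zmax 0.037 rect [654.  51.] [ 91. 562.] 1.2
[338. 208.] 354 zmax 0.061 rect [368. 219.] [80. 23.] 81.3
[ 79. 239.] 1249 zmax 0.024 rect [ 860. -279.] [242.  90.] 89.7
[328. 241.] 407 zmax 0.062 rect [473. 251.] [42. 44.] 75.5
[416. 270.] 901 zmax 0.022 rect [394. 442.] [ 43. 200.] 23.7
[133. 286.] 2102 zmax 0.059 rect [871. -30.] [120. 118.] 47.1
[358. 279.] 192 zmax 0.023 rect [501. 362.] [37. 41.] 71.8
[225. 356.] 1566 zmax 0.062 rect [870. 276.] [121. 213.] 0.3
[435. 361.] 469 zmax 0.119 rect [589. 590.] [124.   2.] 5.7
```

View pics/crop0.png

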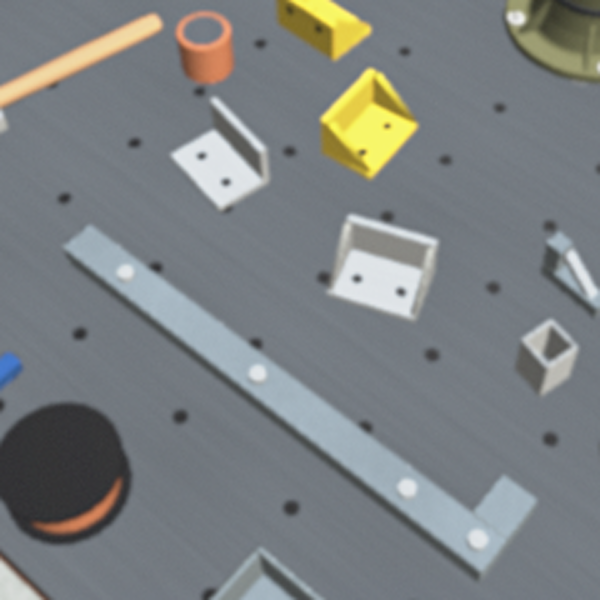

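The crop confirms it: the bracket at about (263,207) in the full picture has both gussets, and the one at (200,163) is plain. The bracket centre is about (494,52) mm with yaw about 19.6°. The jig corner is about (654,291) with yaw about 1.2°, so the target centre is about (620,240). I'll move behind the bracket.

Emit:
arm_command(
  series=[
    [[-25, -29, 0], -0.15],
    [[-51, -58, 0], -0.3],
    [[-76, -86, 0], -0.45],
    [[-102, -115, 0], -0.6],
    [[-127, -144, 0], -0.75],
  ],
  grip=-0.38,
)

```text
time_s: 0.6
tool_pos: [0.333, 0.3999, 0.2301]
tool_rot: [-180.0, -0.0, -162.2]
force: [-0.2, -0.7, -0.1]
grip_width: 0.0618
grasp_force: 0.0
```

Emit:
arm_command(
  series=[
    [[1, -38, 8], 0],
    [[2, -77, 16], 0],
    [[3, -115, 24], 0],
    [[4, -154, 32], 0],
    [[5, -192, 40], -0.03],
  ],
)

```text
time_s: 1.1
tool_pos: [0.3855, 0.2153, 0.19]
tool_rot: [180.0, -0.0, -160.8]
force: [0.2, 0.9, 0.3]
grip_width: 0.0603
grasp_force: 0.0
```

Emit:
arm_command(
  series=[
    [[1, -38, 8], 0],
    [[2, -77, 16], 0],
    [[3, -115, 24], 0],
    [[4, -154, 32], 0],
    [[5, -192, 40], 0],
  ],
)

```text
time_s: 1.6
tool_pos: [0.4438, 0.0325, 0.1501]
tool_rot: [180.0, 0.0, -160.9]
force: [1.0, -0.1, 0.3]
grip_width: 0.0602
grasp_force: 0.0
```

```bash
cat >> h.py <<'E'
def seg(n,lo,hi,fn=None,box=None):
    K,T=camT(n); p,d=viewer.read_camera(n); P=cloud(K,T,d); Z=P[...,2]
    if fn: cv2.imwrite(fn,p)
    x0,x1,y0,y1=box
    m=((Z>lo)&(Z<hi)&(d>0)&(P[...,0]>x0)&(P[...,0]<x1)&(P[...,1]>y0)&(P[...,1]<y1)).astype(np.uint8)
    return p,P,m,K,T
def to(x,y,z,th):
    o=env.get_obs(); t=np.radians(o["tool_rot"][2]); d=np.array([x,y,z])-o["tool_pos"]*1000
    dth=(th-o["tool_rot"][2]+180)%360-180
    print("shift",np.round([d[0]*np.cos(t)+d[1]*np.sin(t),d[0]*np.sin(t)-d[1]*np.cos(t),-d[2]],1),"turn",round(-np.radians(dth),3))
E
python3 - <<'E'
from h import *
o=env.get_obs(); print(o["time_s"],o["tool_pos"],o["tool_rot"],o["force"],o["grip_width"],o["qpos"])
p,P,m,K,T=seg("wrist",.012,.1,"pics/w1.png",(.3,.75,-.12,.35))
n,l,s,c=cv2.connectedComponentsWithStats(m)
for i in range(1,n):
    if s[i,4]<200: continue
    q=P[l==i]; r=cv2.minAreaRect(np.float32(q[:,:2]*1000)); print(c[i].round(),s[i,4],np.percentile(q[:,2],98).round(3),np.round(r[0],1),np.round(r[1],1),round(r[2],1))
E
```

```text
1.6 [0.44378596 0.03245965 0.15012837] [ 1.79989793e+02  9.07225591e-03 -1.60851929e+02] [ 1.02427831 -0.06504861  0.2603952 ] 0.06023185497265605 [-29.41024538  -4.23379219  21.1055411  117.49924083   1.64893526
  66.4531636  100.13210983]
[101.  43.] 3633 0.062 [367.1 -88. ] [56.  68.2] 4.7
[482. 165.] 2251 0.062 [367.1 214. ] [73.1 20.3] 81.6
[256. 223.] 3777 0.062 [481.2  47.1] [ 41.2 100.1] 19.6
```

View pics/w1.png

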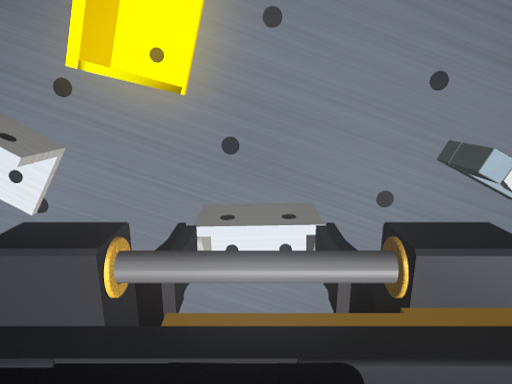

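The wrist view shows the bracket's back wall at row ~204, cols 197–325, centred between the fingers. The measured wall centre is (462,40) and agrees with the scene camera. I'll descend behind it, then push.

Emit:
arm_command(
  series=[
    [[4.5, 1.5, 30], 0],
    [[4.5, 1.5, 60], -0.008],
    [[4.5, 1.5, 90], -0.008],
    [[4.5, 1.5, 115], -0.008],
    [[4.5, 1.5, 135], -0.008],
  ],
)

```text
time_s: 2.15
tool_pos: [0.4379, 0.034, 0.0139]
tool_rot: [180.0, -0.1, -160.4]
force: [0.1, -0.5, -0.1]
grip_width: 0.0598
grasp_force: 0.0
```

Emit:
arm_command(
  series=[
    [[-6, 0, 0], 0],
    [[-12, 0, 0], 0],
    [[-18, 0, 0], 0],
    [[-24, 0, 0], 0],
    [[-30, 0, 0], 0],
  ],
)

```text
time_s: 2.65
tool_pos: [0.4682, 0.0444, 0.0164]
tool_rot: [180.0, 0.1, -160.4]
force: [-1.0, -1.3, 0.6]
grip_width: 0.0603
grasp_force: 1.0
```

Emit:
arm_command(
  series=[
    [[-8, 0, 0], 0],
    [[-16, 0, 0], 0],
    [[-24, 0, 0], 0],
    [[-32, 0, 0], 0],
    [[-40, 0, 0], 0],
  ],
)

```text
time_s: 3.15
tool_pos: [0.5057, 0.0578, 0.0156]
tool_rot: [180.0, 0.0, -160.4]
force: [-0.9, -0.1, 0.3]
grip_width: 0.0601
grasp_force: 1.0
```

```bash
cat >> h.py <<'E'
def pose(fn=None,box=(.45,.69,-.05,.33)):
    """bracket and jig from the scene camera: upright's/gussets' points above 14 mm and fence top"""
    o=env.get_obs(); print("t",round(o["time_s"],2),"tcp",(o["tool_pos"]*1000).round(1),"rot",o["tool_rot"].round(1),"F",o["force"].round(1),"w",round(o["grip_width"],4))
    p,P,m,K,T=seg("scene",.012,.1,fn,box)
    n,l,s,c=cv2.connectedComponentsWithStats(m)
    for i in range(1,n):
        if s[i,4]<120: continue
        q=P[l==i]; r=cv2.minAreaRect(np.float32(q[:,:2]*1000)); print(c[i].round(),s[i,4],np.percentile(q[:,2],98).round(3),np.round(r[0],1),np.round(r[1],1),round(r[2],1))
E
python3 - <<'E'
from h import *
pose("pics/s2.png")
E
```

```text
t 3.15 tcp [505.7  57.8  15.6] rot [ 180.     0.  -160.4] F [-0.9 -0.1  0.3] w 0.0601
[256. 213.] 863 0.099 [548.2  71.7] [ 89.1 171.6] 6.9
[258. 280.] 2443 0.038 [647.4 140.1] [ 86.8 380.1] 0.3
[328. 241.] 406 0.061 [473.8 250.9] [42.3 43.9] 76.1
```

View pics/s2.png

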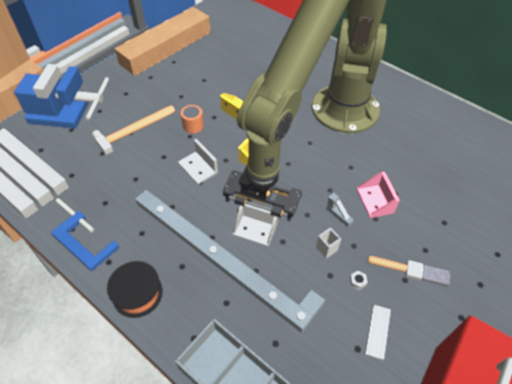

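The scene shows the gripper pushing the bracket squarely. It is now around (257,222) in the picture, with the bystanders untouched. I'll push on and turn towards the fence's yaw.

Emit:
arm_command(
  series=[
    [[-6, -1, 0], 0.03],
    [[-12, -2, 0], 0.06],
    [[-19, -4, 0], 0.1],
    [[-25, -5, 0], 0.13],
    [[-31, -7, 0], 0.16],
  ],
)

```text
time_s: 3.7
tool_pos: [0.5369, 0.0616, 0.0155]
tool_rot: [180.0, -0.0, -169.7]
force: [-1.0, -0.1, -1.0]
grip_width: 0.0601
grasp_force: 0.7
```

Emit:
arm_command(
  series=[
    [[-6, -1, 0], 0.03],
    [[-13, -2, 0], 0.06],
    [[-19, -3, 0], 0.1],
    [[-25, -4, 0], 0.13],
    [[-30, -5, 0], 0.16],
  ],
)

```text
time_s: 4.2
tool_pos: [0.5676, 0.062, 0.0156]
tool_rot: [180.0, 0.0, -178.9]
force: [-2.0, 1.8, 0.7]
grip_width: 0.0598
grasp_force: 0.8
```

Emit:
arm_command(
  series=[
    [[10, 0, 0], 0],
    [[25, 0, 0], 0],
    [[25, 0, -40], 0],
    [[25, 0, -80], 0],
    [[25, 0, -120], 0],
  ],
)

```text
time_s: 4.7
tool_pos: [0.5412, 0.0609, 0.1369]
tool_rot: [-180.0, 0.0, -178.7]
force: [0.6, 0.2, -0.6]
grip_width: 0.06
grasp_force: 0.0
```

```bash
python3 - <<'E'
from h import *
pose("pics/s3.png",(.45,.72,-.05,.36))
p,P,m,K,T=seg("wrist",.012,.1,"pics/w3.png",(.5,.75,-.12,.4))
n,l,s,c=cv2.connectedComponentsWithStats(m)
for i in range(1,n):
    if s[i,4]<200: continue
    q=P[l==i]; r=cv2.minAreaRect(np.float32(q[:,:2]*1000)); print(c[i].round(),s[i,4],np.percentile(q[:,2],98).round(3),np.round(r[0],1),np.round(r[1],1),round(r[2],1))
E
```

```text
t 4.7 tcp [541.2  60.9 136.9] rot [-180.     0.  -178.7] F [ 0.6  0.2 -0.6] w 0.06
[253. 272.] 3761 0.059 [636.8 140.5] [118.5 381.6] 0.3
[328. 241.] 403 0.062 [474.  250.5] [42.1 43. ] 75.2
[255. 236.] 3282 0.062 [582.2  61.9] [ 6.  99.7] 0.8
[255. 305.] 2388 0.032 [656.9  64. ] [  7.1 138.4] 1.0
```

View pics/s3.png

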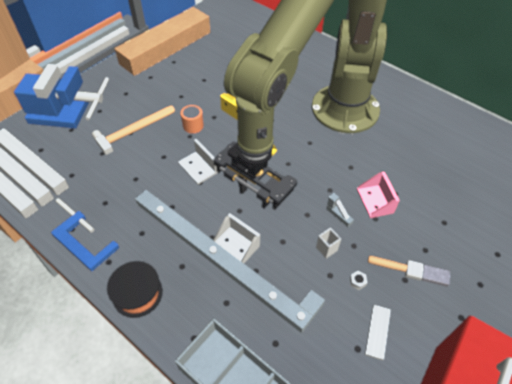

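The bracket is now roughly square at (240,238) in the scene picture, about 5 mm short of the fence. Next I'll go to its right end with the fingers narrowed, and push it left.

Emit:
arm_command(
  series=[
    [[-12, -15, 0], 0.15],
    [[-25, -31, 0], 0.3],
    [[-37, -46, 0], 0.45],
    [[-50, -61, 0], 0.6],
    [[-62, -76, 0], 0.75],
  ],
  grip=0.45,
)

```text
time_s: 5.3
tool_pos: [0.6055, -0.0141, 0.1351]
tool_rot: [180.0, -0.0, 137.9]
force: [0.5, -0.2, -0.6]
grip_width: 0.0292
grasp_force: 0.0
```

Emit:
arm_command(
  series=[
    [[0, 0, 0], 0.15],
    [[0, 0, 0], 0.3],
    [[0, 0, 0], 0.45],
    [[0, 0, 0], 0.6],
    [[0, 0, 0], 0.75],
  ],
)

```text
time_s: 5.8
tool_pos: [0.605, -0.0135, 0.135]
tool_rot: [-180.0, -0.0, 95.0]
force: [-0.1, 0.7, -0.1]
grip_width: 0.0238
grasp_force: 0.0
```

Emit:
arm_command(
  series=[
    [[0, 0, 0], 0.075],
    [[0, 0, 0], 0.075],
    [[0, 0, 10], 0.075],
    [[0, 0, 20], 0.075],
    [[0, 0, 20], 0.075],
  ],
)

```text
time_s: 6.3
tool_pos: [0.604, -0.0132, 0.1132]
tool_rot: [-179.8, 0.0, 91.1]
force: [-0.6, -0.2, -1.3]
grip_width: 0.0238
grasp_force: 0.0
```

```bash
python3 - <<'E'
from h import *
pose("pics/s4.png",(.45,.74,-.3,.36))
p,P,m,K,T=seg("wrist",.012,.1,"pics/w4.png",(.5,.75,-.22,.4))
n,l,s,c=cv2.connectedComponentsWithStats(m)
for i in range(1,n):
    if s[i,4]<200: continue
    q=P[l==i]; r=cv2.minAreaRect(np.float32(q[:,:2]*1000)); print(c[i].round(),s[i,4],np.percentile(q[:,2],98).round(3),np.round(r[0],1),np.round(r[1],1),round(r[2],1))
to(605,-14,15,91.1)
E
```

```text
t 6.3 tcp [604.  -13.2 113.2] rot [-179.8    0.    91.1] F [-0.6 -0.2 -1.3] w 0.0238
[234. 260.] 4729 0.059 [637.8  50.9] [117.7 560.8] 0.4
[328. 241.] 406 0.061 [475.  250.4] [41.8 43.8] 76.6
[247.  79.] 6336 0.062 [614.2  62.8] [ 68.  100.5] 1.1
[359. 108.] 14184 0.039 [675.5  45.4] [ 40.7 156.7] 0.4
shift [-0.6 -0.2 99.8] turn -0.001
```

View pics/w4.png

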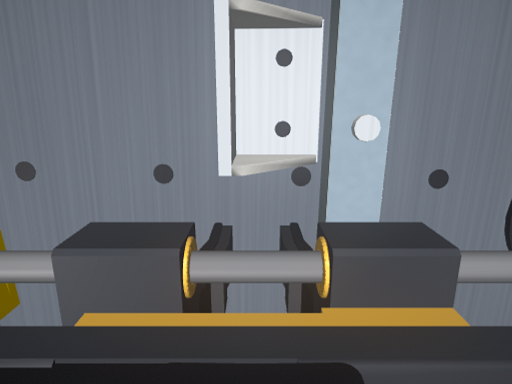

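The wrist view shows the bracket (cols 217–323, rows 0–175) with both gussets, nearly parallel to the fence (face at col ~330) with a gap of about 6 mm. I'll descend at its right end and push left.

Emit:
arm_command(
  series=[
    [[0, 0, 25], 0],
    [[0, 0, 50], 0],
    [[0, 0, 75], 0],
    [[0, 0, 90], 0],
    [[0, 0, 99], 0],
  ],
)

```text
time_s: 6.9
tool_pos: [0.6052, -0.0133, 0.0154]
tool_rot: [-179.9, 0.0, 91.0]
force: [0.3, 0.0, 0.7]
grip_width: 0.0241
grasp_force: 0.0
```

Emit:
arm_command(
  series=[
    [[8, 0, 0], 0],
    [[14, 0, 0], 0],
    [[22, 0, 0], 0],
    [[30, 0, 0], 0],
    [[38, 0, 0], 0],
  ],
)

```text
time_s: 7.4
tool_pos: [0.6056, 0.0253, 0.0175]
tool_rot: [179.9, -0.0, 91.0]
force: [0.5, -1.9, 0.5]
grip_width: 0.0239
grasp_force: 0.9
```

Emit:
arm_command(
  series=[
    [[10, 0, 0], 0],
    [[20, 0, 0], 0],
    [[30, 0, 0], 0],
    [[40, 0, 0], 0],
    [[50, 0, 0], 0],
  ],
)

```text
time_s: 7.9
tool_pos: [0.6039, 0.0757, 0.0165]
tool_rot: [-180.0, -0.0, 91.0]
force: [0.8, -2.1, 1.6]
grip_width: 0.0241
grasp_force: 0.9
```

Emit:
arm_command(
  series=[
    [[10, 0, 0], 0],
    [[20, 0, 0], 0],
    [[30, 0, 0], 0],
    [[38, 0, 0], 0],
    [[45, 0, 0], 0],
  ],
)

```text
time_s: 8.4
tool_pos: [0.6031, 0.1206, 0.0165]
tool_rot: [-180.0, -0.0, 91.1]
force: [-0.0, -1.3, 1.4]
grip_width: 0.0241
grasp_force: 0.9
```

```bash
cat >> h.py <<'E'
def wpose(fn=None,lo=.012,hi=.1,box=(.5,.75,-.22,.4)):
    o=env.get_obs(); print("t",round(o["time_s"],2),"tcp",(o["tool_pos"]*1000).round(1),"rot",o["tool_rot"].round(1),"F",o["force"].round(1))
    p,P,m,K,T=seg("wrist",lo,hi,fn,box)
    n,l,s,c=cv2.connectedComponentsWithStats(m)
    for i in range(1,n):
        if s[i,4]<200: continue
        q=P[l==i]; r=cv2.minAreaRect(np.float32(q[:,:2]*1000)); print(c[i].round(),s[i,4],np.percentile(q[:,2],98).round(3),np.round(r[0],1),np.round(r[1],1),round(r[2],1))
    return p,P
E
python3 - <<'E'
from h import *
wpose("pics/w5.png")
E
```

```text
t 8.4 tcp [603.1 120.6  16.5] rot [-180.    -0.    91.1] F [-0.  -1.3  1.4]
[334. 154.] 56362 0.098 [627.3 171.6] [139.5 119. ] 2.5
[ 26. 266.] 1733 0.098 [546.9 149.3] [16.4  8.5] 3.8
```

View pics/w5.png

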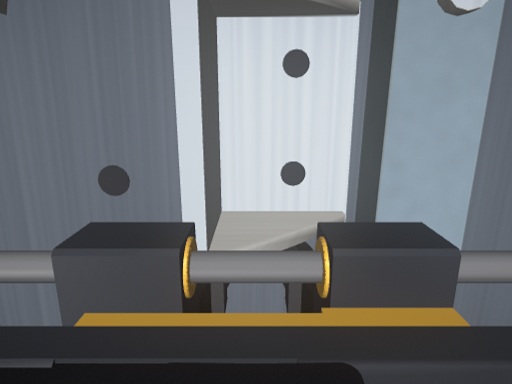

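The bracket (cols 172–358) moves along parallel to the fence. About 60 mm remains to the stop. I'll push on, then slow down and watch the force.

Emit:
arm_command(
  series=[
    [[10, 0, 0], 0],
    [[20, 0, 0], 0],
    [[29, 0, 0], 0],
    [[37, 0, 0], 0],
    [[44, 0, 0], 0],
  ],
)

```text
time_s: 8.95
tool_pos: [0.6023, 0.1648, 0.0165]
tool_rot: [-180.0, -0.0, 91.1]
force: [0.3, -1.5, 0.6]
grip_width: 0.0243
grasp_force: 0.8
```

Emit:
arm_command(
  series=[
    [[2, 0, 0], 0],
    [[4, 0, 0], 0],
    [[6, 0, 0], 0],
    [[8, 0, 0], 0],
    [[10, 0, 0], 0],
  ],
)

```text
time_s: 9.45
tool_pos: [0.6023, 0.1735, 0.0165]
tool_rot: [180.0, 0.0, 91.0]
force: [-0.3, -0.8, -1.2]
grip_width: 0.0237
grasp_force: 0.7
```

```bash
python3 - <<'E'
from h import *
K,T=camT("scene"); p,d=viewer.read_camera("scene"); cv2.imwrite("pics/s6.png",cv2.resize(p[190:340,200:350],None,fx=4,fy=4,interpolation=cv2.INTER_CUBIC))
o=env.get_obs(); print(o["tool_pos"],o["force"])
P=cloud(K,T,d)*1000; Z=P[...,2]
# stop block face on its top: points z~30, x 605..645, y 270..340
m=(abs(Z-30)<4)&(P[...,0]>608)&(P[...,0]<640)&(P[...,1]>275)&(P[...,1]<345); q=P[m]; print("stop y",np.percentile(q[:,1],[1,5,50,95,99]).round(1))
E
```

```text
[0.60229675 0.17414204 0.01657148] [-0.49002944 -0.56519875 -1.02715009]
stop y [280.2 284.2 309.7 328.9 330.6]
```

View pics/s6.png

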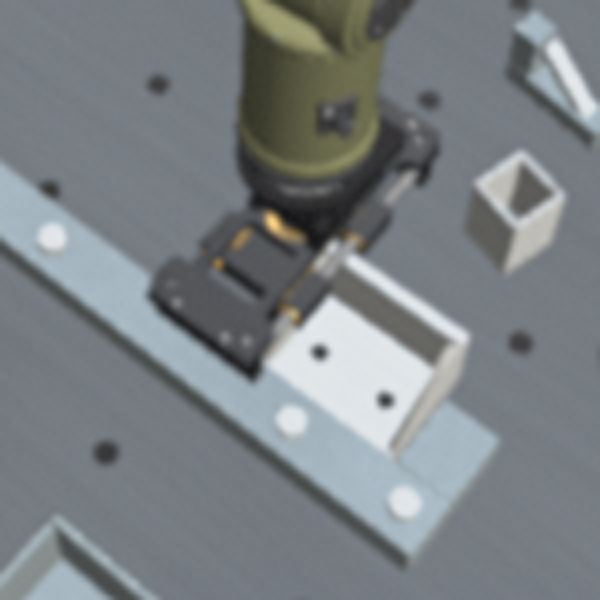

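The bracket (crop cols 265–468) is a few mm short of the stop (crop ~(470,420)). I'll creep left until contact.

Emit:
arm_command(
  series=[
    [[1, 0, 0], 0],
    [[2, 0, 0], 0],
    [[3, 0, 0], 0],
    [[4, 0, 0], 0],
    [[5, 0, 0], 0],
  ],
)

```text
time_s: 10.0
tool_pos: [0.6022, 0.1787, 0.0166]
tool_rot: [180.0, -0.0, 91.0]
force: [-0.6, -1.2, -0.3]
grip_width: 0.0237
grasp_force: 0.7
```

Emit:
arm_command(
  series=[
    [[0.6, 0, 0], 0],
    [[1.2, 0, 0], 0],
    [[1.8, 0, 0], 0],
    [[2.4, 0, 0], 0],
    [[3, 0, 0], 0],
  ],
)

```text
time_s: 10.5
tool_pos: [0.602, 0.1793, 0.0166]
tool_rot: [-179.9, 0.1, 91.0]
force: [-2.0, -6.1, 1.5]
grip_width: 0.0244
grasp_force: 3.5
```

Contact with the stop (6 N). I'll back off, lift, and go behind the bracket for the push against the fence.

Emit:
arm_command(
  series=[
    [[-8, 0, 0], 0],
    [[-18, 0, 0], 0],
    [[-18, 0, -40], 0],
    [[-18, 0, -80], 0],
    [[-18, 0, -120], 0],
  ],
)

```text
time_s: 11.0
tool_pos: [0.6024, 0.1636, 0.138]
tool_rot: [180.0, -0.1, 91.0]
force: [-0.4, -0.0, 0.1]
grip_width: 0.0236
grasp_force: 0.0
```

Emit:
arm_command(
  series=[
    [[15, -9, 0], -0.15],
    [[30, -18, 0], -0.3],
    [[45, -27, 0], -0.45],
    [[60, -36, 0], -0.6],
    [[75, -46, 0], -0.75],
  ],
  grip=-0.38,
)

```text
time_s: 11.5
tool_pos: [0.5549, 0.2387, 0.1369]
tool_rot: [179.9, -0.0, 134.4]
force: [0.1, 0.3, -0.3]
grip_width: 0.0554
grasp_force: 0.0
```

Emit:
arm_command(
  series=[
    [[0, 0, 0], -0.15],
    [[0, 0, 0], -0.3],
    [[0, 0, 0], -0.45],
    [[0, 0, 0], -0.6],
    [[0, 0, 0], -0.75],
  ],
)

```text
time_s: 12.0
tool_pos: [0.5552, 0.238, 0.1369]
tool_rot: [179.9, 0.0, 177.3]
force: [0.2, -0.4, -0.2]
grip_width: 0.0603
grasp_force: 0.0
```

Emit:
arm_command(
  series=[
    [[0, 0, 0], -0.07],
    [[0, 0, 0], -0.07],
    [[0, 0, 0], -0.07],
    [[0, 0, 0], -0.07],
    [[0, 0, 0], -0.07],
  ],
)

```text
time_s: 12.5
tool_pos: [0.5551, 0.2379, 0.1367]
tool_rot: [180.0, 0.0, -179.1]
force: [0.6, -0.6, -0.1]
grip_width: 0.0599
grasp_force: 0.0
```

```bash
python3 - <<'E'
from h import *
p,P=wpose("pics/w7.png",box=(.45,.75,.1,.4))
pose("pics/s7.png",(.45,.74,-.3,.36))
to(555,238,15.5,181)
E
```

```text
t 12.5 tcp [555.1 237.9 136.7] rot [ 180.     0.  -179.1] F [ 0.6 -0.6 -0.1]
[281.  77.] 2074 0.062 [473.6 250.3] [40.1 40.1] 76.0
[414. 124.] 2088 0.022 [500.6 361.6] [36.5 41.6] 9.2
[256. 227.] 3890 0.062 [592.2 240.2] [34.6 99.9] 1.3
[258. 302.] 3106 0.032 [651.7 238.7] [ 29.4 134. ] 4.8
t 12.55 tcp [555.1 237.9 136.6] rot [ 180.    0. -179.] F [ 0.4 -0.2  0.5] w 0.06
[205. 154.] 286 0.062 [ 466. -186.] [103.8  13.8] 80.0
[242. 266.] 4749 0.059 [636.2  51. ] [121.  560.6] 0.3
shift [1.000e-01 1.000e-01 1.211e+02] turn -0.001
```

The bracket is at y≈240 with its back wall at x≈575 and yaw 1.3°. I'll descend and push gently to the fence.

Emit:
arm_command(
  series=[
    [[0, 0, 30], 0],
    [[0, 0, 60], 0],
    [[0, 0, 90], 0],
    [[0, 0, 112], 0],
    [[0, 0, 121], 0],
  ],
)

```text
time_s: 13.1
tool_pos: [0.5534, 0.2372, 0.013]
tool_rot: [-179.9, -0.2, -179.0]
force: [-0.6, 0.5, -0.8]
grip_width: 0.0597
grasp_force: 0.0
```

Emit:
arm_command(
  series=[
    [[-2, 0, 0], 0],
    [[-5, 0, 0], 0],
    [[-8, 0, 0], 0],
    [[-10, 0, 0], 0],
    [[-12, 0, 0], 0],
  ],
)

```text
time_s: 13.6
tool_pos: [0.5672, 0.2384, 0.0163]
tool_rot: [180.0, 0.0, -179.0]
force: [-1.8, 0.4, 0.3]
grip_width: 0.0601
grasp_force: 1.0
```

Emit:
arm_command(
  series=[
    [[-1, 0, 0], 0],
    [[-2, 0, 0], 0],
    [[-3, 0, 0], 0],
    [[-4, 0, 0], 0],
    [[-5, 0, 0], 0],
  ],
)

```text
time_s: 14.1
tool_pos: [0.5721, 0.2381, 0.0156]
tool_rot: [180.0, -0.0, -179.0]
force: [-1.8, 0.7, 0.3]
grip_width: 0.0597
grasp_force: 1.0
```

Emit:
arm_command(
  series=[
    [[-0.6, 0, 0], 0],
    [[-1.2, 0, 0], 0],
    [[-1.8, 0, 0], 0],
    [[-2.4, 0, 0], 0],
    [[-3, 0, 0], 0],
  ],
)

```text
time_s: 14.6
tool_pos: [0.5723, 0.2382, 0.0149]
tool_rot: [-180.0, -0.3, -179.0]
force: [-10.4, -0.6, 4.2]
grip_width: 0.0605
grasp_force: 4.9
```

The bracket is firm against the fence at 10 N. I'll retreat, go back over the right end and check the gaps.

Emit:
arm_command(
  series=[
    [[10, 0, 0], 0],
    [[20, 0, 0], 0],
    [[20, 0, -40], 0],
    [[20, 0, -80], 0],
    [[20, 0, -120], 0],
  ],
)

```text
time_s: 15.1
tool_pos: [0.5549, 0.2376, 0.137]
tool_rot: [180.0, 0.1, -179.0]
force: [0.9, 1.2, 0.7]
grip_width: 0.0601
grasp_force: 0.0
```

Emit:
arm_command(
  series=[
    [[-10, -15, 0], 0.15],
    [[-20, -30, 0], 0.3],
    [[-30, -45, 0], 0.45],
    [[-40, -60, 0], 0.6],
    [[-48, -76, 0], 0.75],
  ],
  grip=0.45,
)

```text
time_s: 15.6
tool_pos: [0.605, 0.1621, 0.1359]
tool_rot: [179.9, 0.1, 137.7]
force: [0.6, -0.2, -0.3]
grip_width: 0.0288
grasp_force: 0.0
```

Emit:
arm_command(
  series=[
    [[0, 0, 0], 0.15],
    [[0, 0, 0], 0.3],
    [[0, 0, 0], 0.45],
    [[0, 0, 0], 0.6],
    [[0, 0, 0], 0.75],
  ],
)

```text
time_s: 16.1
tool_pos: [0.6045, 0.1626, 0.1357]
tool_rot: [179.9, -0.0, 94.7]
force: [-0.2, -0.2, 0.1]
grip_width: 0.0238
grasp_force: 0.0
```

Emit:
arm_command(
  series=[
    [[0, 0, 0], 0.07],
    [[0, 0, 0], 0.07],
    [[0, 0, 0], 0.07],
    [[0, 0, 0], 0.07],
    [[0, 0, 0], 0.07],
  ],
)

```text
time_s: 16.6
tool_pos: [0.6044, 0.1627, 0.1356]
tool_rot: [180.0, -0.0, 91.1]
force: [-0.3, -0.2, -0.2]
grip_width: 0.0238
grasp_force: 0.0
```

```bash
python3 - <<'E'
from h import *
p,P=wpose("pics/w8.png",box=(.5,.75,.1,.4))
cv2.imwrite("pics/w8c.png",cv2.resize(p[:260,130:430],None,fx=2.3,fy=2.3,interpolation=cv2.INTER_CUBIC))
to(603,163,15.5,91)
E
```

```text
t 16.6 tcp [604.4 162.7 135.6] rot [180.   -0.   91.1] F [-0.3 -0.2 -0.2]
[321.  95.] 18987 0.062 [639.6 206. ] [110.8 190.8] 0.7
shift [  0.4  -1.5 120.1] turn 0.001
```

View pics/w8c.png

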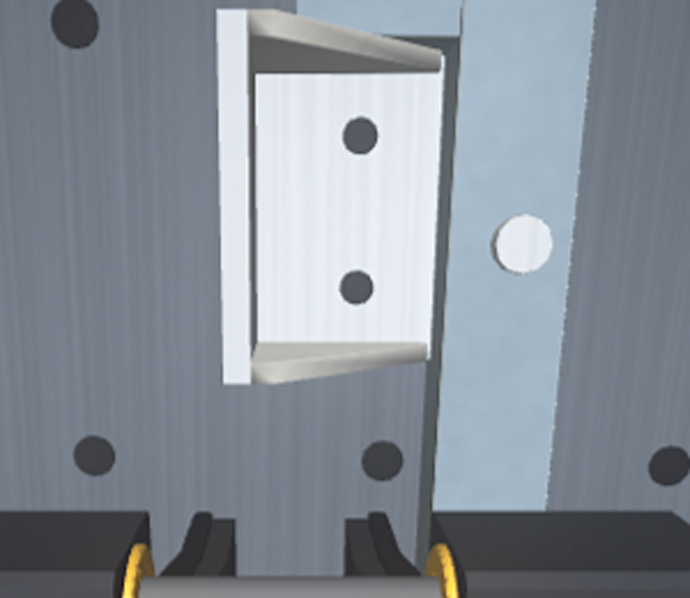

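The bracket's toe edge (crop cols 428–443) lies along the foot of the fence face, and its left gusset is at the stop (crop row ~45). I'll give it one more gentle nudge into the stop, in case the fence push shifted it.

Emit:
arm_command(
  series=[
    [[0, -1.5, 30], 0],
    [[0, -1.5, 60], 0],
    [[0, -1.5, 90], 0],
    [[0, -1.5, 112], 0],
    [[0, -1.5, 120], 0],
  ],
)

```text
time_s: 17.15
tool_pos: [0.6011, 0.1621, 0.013]
tool_rot: [-179.8, 0.1, 91.1]
force: [-0.2, -0.1, -1.3]
grip_width: 0.0241
grasp_force: 0.0
```

Emit:
arm_command(
  series=[
    [[3, 0, 0], 0],
    [[6, 0, 0], 0],
    [[9, 0, 0], 0],
    [[12, 0, 0], 0],
    [[14, 0, 0], 0],
  ],
)

```text
time_s: 17.65
tool_pos: [0.6031, 0.1775, 0.0164]
tool_rot: [179.9, -0.1, 91.1]
force: [-0.7, -0.2, -0.1]
grip_width: 0.0236
grasp_force: 0.0
```

Emit:
arm_command(
  series=[
    [[1, 0, 0], 0],
    [[2, 0, 0], 0],
    [[3, 0, 0], 0],
    [[3.7, 0, 0], 0],
    [[4.4, 0, 0], 0],
  ],
)

```text
time_s: 18.15
tool_pos: [0.6027, 0.1792, 0.0156]
tool_rot: [-180.0, 0.1, 91.0]
force: [-0.5, -4.8, 1.7]
grip_width: 0.0238
grasp_force: 2.6
```

The stop contact is at the same place with 5 N, so the bracket is seated. I'll retreat and verify numerically.

Emit:
arm_command(
  series=[
    [[-8, 0, 0], 0],
    [[-18, 0, 0], 0],
    [[-18, 0, -40], 0],
    [[-18, 0, -80], 0],
    [[-18, 0, -120], 0],
  ],
)

```text
time_s: 18.65
tool_pos: [0.6026, 0.1624, 0.1367]
tool_rot: [-180.0, -0.0, 91.0]
force: [0.7, 0.6, 0.6]
grip_width: 0.0237
grasp_force: 0.0
```

```bash
python3 - <<'E'
from h import *
K,T=camT("wrist"); p,d=viewer.read_camera("wrist"); P=cloud(K,T,d)*1000; X,Y,Z=P[...,0],P[...,1],P[...,2]
f=(abs(Z-30)<2)&(X>640)&(X<665)
b=(abs(Z-8)<2)&(X>590)&(X<660)
w=(abs(Z-60)<3)&(X>560)&(X<600)
for y in range(150,300,12):
    g=lambda m,q:(np.percentile(X[m&(abs(Y-y)<4)],q).round(1) if (m&(abs(Y-y)<4)).sum()>20 else None)
    print(y,"fence",g(f,1),"toe",g(b,99.5),"back",g(w,2))
s=(abs(Z-30)<2)&(X>610)&(X<640)&(Y>280); print("stop y",np.percentile(Y[s],[1,5]).round(1) if s.sum()>20 else s.sum())
u=w&(Y>180); print("upright y",np.percentile(Y[u],[.5,99.5]).round(1))
o=env.get_obs(); print(o["tool_pos"],o["force"],o["time_s"])
E
```

```text
150 fence 654.8 toe None back None
162 fence 654.8 toe None back None
174 fence 654.7 toe None back None
186 fence 654.7 toe None back None
198 fence 654.5 toe 654.5 back 585.1
210 fence 654.3 toe 654.1 back 584.5
222 fence 654.3 toe 654.3 back 584.5
234 fence 654.3 toe 654.3 back 584.5
246 fence 654.1 toe 654.3 back 583.9
258 fence 653.9 toe 654.2 back 583.9
270 fence 653.9 toe 654.1 back 584.0
282 fence 653.8 toe 654.0 back 583.4
294 fence 640.4 toe None back 583.7
stop y [284.6 284.9]
upright y [190.5 290.4]
[0.60684393 0.16324542 0.1443428 ] [ 3.39672182 -0.26188665  4.72145673] 18.7
```

```bash
python3 - <<'E'
from h import *
o=env.get_obs(); print(o["tool_pos"],o["force"],o["time_s"],o["joint_velocities"].round(1))
K,T=camT("wrist"); p,d=viewer.read_camera("wrist"); P=cloud(K,T,d)*1000; X,Y,Z=P[...,0],P[...,1],P[...,2]
s=(abs(Z-30)<2)&(X>606)&(X<622)&(Y>270); print("stop y",s.sum(),np.percentile(Y[s],[1,5,50]).round(1))
for x in (608,614,620,640,645): 
    m=(abs(X-x)<2)&(Y>285)&(Z>5); print(x,"gusset end y",np.percentile(Y[m&(abs(Z-30)>4)],[95,99]).round(1) if (m&(abs(Z-30)>4)).any() else None)
o=env.get_obs(); print(o["tool_pos"],o["force"],o["time_s"],o["joint_velocities"].round(1))
K,T=camT("scene"); p,d=viewer.read_camera("scene"); P=cloud(K,T,d)*1000; X,Y,Z=P[...,0],P[...,1],P[...,2]
s=(abs(Z-30)<2)&(X>606)&(X<622)&(Y>270)&(Y<345); print("scene stop y",np.percentile(Y[s],[2,50,98]).round(1))
pose("pics/s9.png",(.3,.74,-.3,.36))
E
```

```text
[0.60684393 0.16324542 0.1443428 ] [ 3.39672182 -0.26188665  4.72145673] 18.7 [ 1.   1.3  0.1 -0.1 -2.4 -8.4  2.1]
stop y 326 [284.6 284.8 299.2]
608 gusset end y [290.3 290.5]
614 gusset end y [290.5 290.8]
620 gusset end y [290.6 291. ]
640 gusset end y [291.3 291.4]
645 gusset end y [291.3 291.4]
[0.60688572 0.16325823 0.14192192] [0.62126497 0.08973239 0.37895297] 18.75 [ 0.4  2.7 -1.4  4.2 -1.  -2.5  0.8]
scene stop y [290.7 310.  330. ]
t 18.8 tcp [605.1 163.1 138.9] rot [179.7  -0.2  91. ] F [ 1.1 -1.1 -0.2] w 0.0242
[197. 122.] 136 0.062 [ 382.3 -293.8] [12.  46.4] 89.3
[205. 154.] 290 0.062 [ 463.6 -187.5] [103.1  13. ] 80.1
[246. 152.] 293 0.061 [ 373.4 -107.3] [91.3 49. ] 41.8
[242. 266.] 4732 0.059 [640.3  50.7] [113.7 561. ] 0.4
[338. 208.] 355 0.061 [368.6 218.4] [81.1 22.7] 82.0
[328. 241.] 403 0.061 [474.1 250.5] [42.5 44.1] 75.8
```

The toe edge is flush with the fence to within about 0.5 mm. The left end sits at y≈291, on the stop face (≈291). The bystanders are where they were and the gripper is clear. I'll hand the job in.

Emit:
arm_command(
  series=[
    [[-5, 0, -20], 0],
    [[-5, 0, -40], 0],
    [[-5, 0, -40], 0],
    [[-5, 0, -40], 0],
    [[-5, 0, -40], 0],
  ],
)

```text
time_s: 19.35
tool_pos: [0.6019, 0.158, 0.1736]
tool_rot: [-179.8, 0.0, 91.0]
force: [0.5, 0.4, 0.1]
grip_width: 0.024
grasp_force: 0.0
```

```bash
python3 -c "
from cell import env
print(env.sign_off())"
```

```text
the job is handed in; nothing more can be done
None
```

The gusseted bracket is pushed square into the corner (toe edge within about 0.5 mm of the fence, left end against the stop), the bystanders I re-measured (plain bracket, tube, magnet) had not moved, the robot is clear, and I handed the job in at 19.4 s; no verdict was returned.

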